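# Fetch the tape measure out of the toolbox

### The arm

A 7-joint arm with a two-finger parallel gripper is mounted at the origin on a cart in front of the work surface, level with it; the furniture and walls round the work are solid. World frame = base frame: x ahead of the robot, y to its left, z up, the work surface at z = 0. Lengths are in m, angles in degrees, forces in N, time in s.
With the tool pointing down it reaches from about 0.4 to 0.875 m from the base axis. Payload 4.4 kg.
Tool frame: the origin (TCP) lies where the fingers leave the gripper's body, on its centre line; the fingertips stand 73 mm ahead of it and the grasp point (between the pads) lies 54 mm ahead of it (ctrl.tcp_to_tips is the distance from the TCP to the fingertips, in m); z points along the fingers, y is the line along which they close (so a half turn about z gives the same grasp; the last joint's range is limited). The gripper opens to 85 mm and grips with 20 to 120 N. Pads are 22 mm wide; open, the fingers measure 114 mm over their backs; the gripper's body (76 mm by 85 mm) begins 54 mm behind the grasp point. The pads swing forward as they close: fully open they stand 13 mm farther back than shut.
Start: joints at [-71.608, 36.005, 2.206, 86.941, -1.547, 57.084, -1.146], TCP at [0.245, 0.602, 0.304] pointing down, gripper open.
Joint ranges: [-175.42, 175.42], [-21.48, 121.26], [-71.46, 75.88], [10.55, 141.38], [-63.04, 243.04], [13.31, 113.54], [-168.57, 168.57]. Speed limits (degrees/s): [147.25, 147.25, 180, 180, 180, 180, 180].

### API

Orientations are given as [roll, pitch, yaw] about the fixed x, y, z axes, in that order (R = Rz(yaw) Ry(pitch) Rx(roll)).
In Python, from bench import ctrl gives the robot as it stands.
- The arm moves only by the tool carry_out, never from a script. Its argument "targets" is a list of rows, each a list of 5 numbers: the finger opening in mm, from 0 to 85.4, then the shift along the world's x, y, z in mm, then the turn about the world's z in degrees. A call has 1 to 5 rows; each row shifts and turns the commanded pose from where the row before left it; what a row does not reach is not made up. A row lasts 1/12 s, in which the tool goes at most 41.7 mm and 7.16 degrees, less where a joint would pass 70% of its speed; a pose out of reach is approached as far as the arm can. A call is refused whole if a number of a shift passes 41.7 or a number of a turn 7.16, either way. A call with a gripper value outside its range is refused whole. The fingers move at their own pace and stop on an object; "squeeze" is the grip in N (left out, the last holds). Time passes only in rows, so rows that do not move let the fingers close. It gives the time, the measured TCP pose, the force, the opening and the grip force at its end, in the units of the state.
- ctrl.get_obs(): the state, without advancing time (a new reading comes with each control period).
- ctrl.snapshot(name): name is "side" or "top"; returns the picture (384x512x3 uint8, red, green, blue); there is no depth.
- ctrl.camera_model(name): a dict with "fx", "fy", "cx", "cy" (pixels), "distortion" ([k1, k2, p1, p2, k3] as OpenCV has them; the pictures are not rectified), "T" (4x4, takes a point from camera to world coordinates). Camera axes: x right, y down, z forward; pixel columns grow to the right and rows downward; lengths in m; the calibration is good to about 2 mm. A picture is of the moment at which its call begins. camera_model takes no time and is no camera call.
- ctrl.sign_off(): hands the job in; it is judged then, once.
Trained networks look in the newest picture that a camera, given by its name, has taken for a name from the list of things; names that differ only in an ending like _2 or _b are one class to them, and where a whole thing is asked for, a point or a joint stands for the part that bears it (a point fixed in the world has none). Each returns a list of dicts, best first, with "p" (0 to 1); they miss things now and then, are a little off and sometimes report something else, mostly with a low value. They report only what shows in the picture. A call takes as long as a camera call.
- ctrl.boxes_of(camera, target): "centre" ([x, y, z] in m, in world coordinates, good to about 4 mm: the middle of the surface that is visible of it).
The state is a dict: "time": time; "qpos": joint angles; "qd": joint speeds; "joint_efforts": joint torques, N m; "tcp_pos": TCP position; "ee_rot": TCP orientation; "contact_force": force on the tool from outside, world axes, zero at the start; "ft_torque": the same for the moment, N m; "gripper_width": finger opening in m; "grasp_force": force on a finger pad.
Only numpy, scipy, OpenCV 4.12 (cv2) and the standard library are available. Lean on these libraries where they do the work, as an engineer would, in place of code of your own. Each camera call takes 0.05 s, during which the arm holds its last target. There are 200 camera calls.

### The job

Open the red toolbox by swinging its lid right over so that it stays open by itself when you let go. Then take the yellow tape measure out and set it down, without dropping it, standing upright in the small blue tray beside the toolbox. Leave the roll of masking tape in the toolbox and the lid open.

Things in the scene. Friction and masses are not known exactly. Their poses are not given: they have to be found in the camera images.
- toolbox: Red steel toolbox fixed to the bench, left or right of the tray: 130 (x) x 250 (y) x 74 mm high without lid, walls and floor 4 mm thick (contents stand on the floor at z = 4 mm). Origin: centre of the underside. x axis points from the front (lid tab) to the hinge side, within 0.25 rad of world x; y along its length; z up.
- toolbox_lid (a joint): Lid angle, rad: 0 closed, grows as the front edge goes up and back, stop at 2.0. Hinge line along the toolbox's y at x = 65, z = 74 mm in the toolbox frame. Red plate 134 (x) x 256 (y) x 10 mm lying on the rim, 0.25 kg, nearly frictionless: falls shut below about 1.5 rad, falls open to its stop beyond about 1.55.
- lid_tab (a point): Grip point of the black tab at the middle of the lid's front edge, 24 wide (y) x 14 thick x 38 mm long: mid width and thickness, 23 mm out from the edge; closed at x -92, y 0, z 79 mm in the toolbox frame, free space below. Moves 157 mm from the hinge line. Axes: x to hinge, y along it, z out of lid top. Gripped by its sides (along y) it turns between the pads, gripper staying downward.
- tape_measure: Yellow tape measure standing upright in one half of the toolbox: 43 wide (its x) x 90 long (its y) x 62 mm high, 0.24 kg. Origin: centre of the underside; z up. Its length lies within 0.2 rad of the toolbox's x axis, its centre about 60 mm to one side of the toolbox's middle. Grasp across the 43 mm width.
- masking_tape: Beige roll of masking tape lying flat in the other half of the toolbox, outside diameter 110 mm, 24 mm high. Origin: centre of the underside. It stays there.
- tray: Small blue plastic tray fixed to the bench, open-topped, 150 (x) x 110 (y) x 18 mm high outside, walls and floor 4 mm thick. Origin: centre of the underside, on the bench; x and y along its sides, x within 0.12 rad of world x, z up.

How it is judged:
By the outcome, as a careful person would: the job done as asked, in the order asked, and still so for the second after the job is handed in, with the robot touching nothing.
It also fails if it takes over 58 s, if anything falls off the work surface, if the arm or the gripper's body presses on something with over 40 N, if the wrist force passes 120 N, or if a joint passes its speed limit or range.

## Working session

There is one attempt and no reset: what is moved stays moved. The work goes in short steps, Python scripts to look and compute and a tool call to move; the robot and the scene stay as the last step left them, time stands still between calls to the robot, and variables do not carry over. Pictures are saved under pics/ and viewed, at most 10 in all, crops included, and the job is handed in when it is done.

Besides the shell and the picture viewer there is one more tool, called after "Request:" as name([rows], argument=value, ...), one row to a line, values as JSON. carry_out: Moves the arm, as the interface text tells. Its arguments: {"type":"object","properties":{"targets":{"type":"array","items":{"type":"array","items":{"type":"number"}}},"squeeze":{"type":"number"}},"required":["targets"]}

```bash
mkdir -p pics; python3 - <<'E'
from bench import ctrl
import cv2, numpy as np
ims=[]
for c in ("side","top"):
    im=ctrl.snapshot(c); cv2.imwrite(f"pics/{c}0.png",im[...,::-1]); ims.append(im)
    m=ctrl.camera_model(c); print(c,m["fx"],m["cx"],m["cy"],np.round(m["distortion"],3),np.round(m["T"],3).tolist())
    for t in ("toolbox","toolbox_lid","lid_tab","tape_measure","masking_tape","tray"):
        print(t,[(round(d["p"],2),np.round(d["centre"],3).tolist()) for d in ctrl.boxes_of(c,t)][:3])
o=ctrl.get_obs(); print({k:np.round(v,3).tolist() for k,v in o.items()})
cv2.imwrite("pics/both0.png",cv2.resize(np.hstack(ims)[...,::-1],(800,300)))
E
```

```text
side 420.6059318714853 255.85625497027013 194.96041080008808 [0.018 0.    0.    0.    0.   ] [[-0.998, 0.043, -0.04, 0.59], [0.054, 0.425, -0.903, 0.623], [-0.022, -0.904, -0.427, 0.487], [0.0, 0.0, 0.0, 1.0]]
toolbox [(0.68, [0.532, -0.018, 0.086])]
toolbox_lid [(0.57, [0.529, -0.074, 0.087])]
lid_tab [(0.68, [0.526, -0.076, 0.085])]
tape_measure []
masking_tape []
tray [(0.69, [0.597, -0.408, 0.004]), (0.6, [0.527, -0.075, 0.087])]
top 355.9091039253243 256.9182989769687 200.11927783535182 [-0.074  0.     0.     0.     0.   ] [[0.018, -0.988, 0.154, 0.412], [-1.0, -0.016, 0.012, -0.243], [-0.009, -0.154, -0.988, 0.91], [0.0, 0.0, 0.0, 1.0]]
toolbox [(0.94, [0.524, -0.106, 0.085])]
toolbox_lid [(0.83, [0.523, -0.109, 0.086])]
lid_tab [(0.73, [0.524, -0.108, 0.082])]
tape_measure []
masking_tape []
tray []
{'time': 0.7, 'qpos': [-71.608, 36.001, 2.206, 86.94, -1.548, 57.081, -1.149], 'qd': [0.038, 0.017, 0.018, 0.003, -0.0, -0.16, 0.03], 'joint_efforts': [0.0, -56.313, 1.225, -19.375, 0.011, 0.001, 0.0], 'tcp_pos': [0.245, 0.602, 0.304], 'ee_rot': [179.993, -0.003, 157.834], 'contact_force': [0.868, -0.281, 0.247], 'ft_torque': [-0.034, -0.033, -0.022], 'grasp_force': 0.0, 'gripper_width': 0.085}
```

View images.

View pics/top0.png

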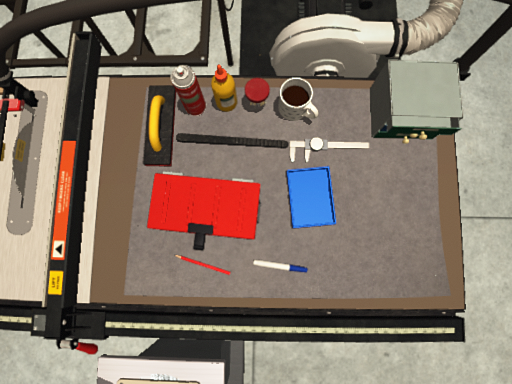

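View pics/side0.png

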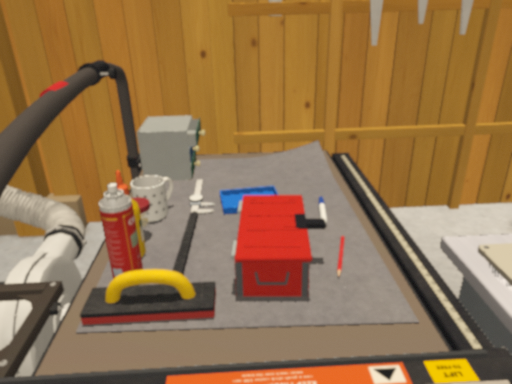

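```bash
cat > h.py <<'E'
import cv2, numpy as np
from scipy.optimize import minimize
from scipy.ndimage import distance_transform_edt as edt
from bench import ctrl
def proj(c,P):
    m=ctrl.camera_model(c); W=np.linalg.inv(m["T"]); K=np.array([[m["fx"],0,m["cx"]],[0,m["fy"],m["cy"]],[0,0,1.]])
    return cv2.projectPoints(np.asarray(P,float),cv2.Rodrigues(W[:3,:3])[0],W[:3,3],K,np.array(m["distortion"]))[0][:,0]
def ray(c,uv,z):
    m=ctrl.camera_model(c); K=np.array([[m["fx"],0,m["cx"]],[0,m["fy"],m["cy"]],[0,0,1.]])
    p=cv2.undistortPoints(np.array(uv,float).reshape(-1,1,2),K,np.array(m["distortion"]))[:,0]
    T=m["T"]; d=np.c_[p,np.ones(len(p))]@T[:3,:3].T; o=T[:3,3]
    return o+d*((z-o[2])/d[:,2])[:,None]
def box(x0,x1,y0,y1,z0,z1): return np.array([[x,y,z] for x in(x0,x1) for y in(y0,y1) for z in(z0,z1)])
def place(P,q,z=0):
    c,s=np.cos(q[2]),np.sin(q[2]); return P@np.array([[c,s,0],[-s,c,0],[0,0,1]])+[q[0],q[1],z]
def hullmask(c,P,S=4):
    h=cv2.convexHull((proj(c,P)*16*S).astype(np.int32)); m=np.zeros((384*S,512*S),np.uint8)
    cv2.fillConvexPoly(m,h,1,shift=4); return cv2.resize(m.astype(np.float32),(512,384),interpolation=cv2.INTER_AREA)
def fit(obs,parts,q0):
    """obs: {cam:mask}; parts: list of point sets (convex)"""
    def cost(q):
        e=0
        for c,m in obs.items():
            M=np.max([hullmask(c,place(P,q)) for P in parts],0); e+=np.abs(M-m).sum()
        return e
    q0=np.array(q0,float); s=np.vstack([q0]+[q0+d for d in np.diag([.01,.01,.08])])
    r=minimize(cost,q0,method="Nelder-Mead",options=dict(initial_simplex=s,xatol=2e-4,fatol=.5)); return r.x,r.fun
def blob(m):
    n,l,s,_=cv2.connectedComponentsWithStats(m.astype(np.uint8)); k=1+np.argmax(s[1:,4]); return (l==k).astype(np.float32)
E
python3 - <<'E'
from h import *
t=cv2.imread("pics/top0.png")[...,::-1].astype(int); s=cv2.imread("pics/side0.png")[...,::-1].astype(int)
red=lambda i:blob((i[...,0]>90)&(i[...,1]<60)&(i[...,2]<60))
blu=lambda i:blob((i[...,2]>90)&(i[...,0]<80)&(i[...,2]-i[...,0]>70))
B=[box(-.065,.065,-.125,.125,0,.074),box(-.069,.065,-.128,.128,.074,.084)]
T=[box(-.075,.075,-.055,.055,0,.018)]
rt=red(t); bt=blu(t); print(rt.sum(),bt.sum())
print("boxtop",fit({"top":rt},B,[.52,-.1,0]))
rs=red(s); rs[:,:]=rs; print(rs.sum(),np.argwhere(rs).min(0),np.argwhere(rs).max(0))
print("both",fit({"top":rt,"side":rs},B,[.52,-.1,0]))
print("tray",fit({"top":bt},T,[.52,-.38,0]))
k=(t.max(2)<50); k=blob(k*(np.hypot(*(np.indices(k.shape)-np.array([236,200])[:,None,None]))<22))
v,u=np.argwhere(k).mean(0); print(u,v,ray("top",[[u,v]],.086))
v,u=np.argwhere(k).max(0); print("tab front",np.argwhere(k)[:,0].min(),v,ray("top",[[200,v]],.079))
print(proj("top",[[.4,-.09,.08]]))
E
```

```text
5727.0 2480.0
boxtop (array([ 0.52765659, -0.10834607, -0.08425798]), np.float64(426.0625))
6214.0 [196 236] [296 311]
both (array([ 0.52784731, -0.10754911, -0.08043202]), np.float64(1607.9375))
tray (array([ 0.5620359 , -0.37128506,  0.10922187]), np.float64(118.8125))
199.48991354466858 234.0749279538905 [[ 0.45826144 -0.10147402  0.086     ]]
tab front 224 249 [[ 0.42402579 -0.10285127  0.079     ]]
[[194.00943416 259.31121295]]
```

Request:
carry_out([
  [85,22,-29,0,6],
  [85,22,-29,0,6],
  [85,22,-29,0,5.5],
  [85,22,-29,0,0],
  [85,22,-29,0,0],
], squeeze=40)

```text
time: 1.12
tcp_pos: [0.3561, 0.4556, 0.3041]
ee_rot: [180.0, 0.0, 175.4]
contact_force: [0.2, 0.5, 0.1]
gripper_width: 0.0851
grasp_force: 0.0
```

Request:
carry_out([
  [85,22,-29,0,0],
  [85,22,-29,0,0],
  [85,10,-36,0,0],
  [85,10,-36,0,0],
  [85,10,-36,0,0],
])

```text
time: 1.53
tcp_pos: [0.4297, 0.2892, 0.304]
ee_rot: [180.0, 0.0, 175.3]
contact_force: [0.8, 0.3, 0.4]
gripper_width: 0.0851
grasp_force: 0.0
```

```bash
python3 -c "
from bench import ctrl;print(ctrl.tcp_to_tips, ctrl.get_obs())"
```

```text
0.0726 {'time': 1.5333, 'qpos': array([-35.38893341,  25.18484954,  -2.36703842, 107.82766947,
         1.38274367,  46.991853  ,  46.85315244]), 'qd': array([ 44.4755062 , -12.28766595,   1.86019851,  22.64641693,
        -1.05206526, -10.97052418,  45.76231753]), 'joint_efforts': array([ -4.96521503, -43.33029985,  -0.50227867, -17.03079164,
        -0.05679157,   0.32611616,  -0.87949533]), 'tcp_pos': array([0.42967065, 0.28924746, 0.30402738]), 'ee_rot': array([1.79987707e+02, 1.95994031e-02, 1.75327201e+02]), 'contact_force': array([0.84680096, 0.26995232, 0.44267027]), 'ft_torque': array([-0.0235928 , -0.08021678, -0.00813072]), 'grasp_force': 0.0, 'gripper_width': 0.08505255099899699}
```

Request:
carry_out([
  [85,8,-36,0,0],
  [85,8,-36,0,0],
  [85,8,-36,0,0],
  [85,6,-36,0,0],
  [85,0,-37,0,0],
])

```text
time: 1.95
tcp_pos: [0.4604, 0.1083, 0.3043]
ee_rot: [180.0, 0.1, 175.3]
contact_force: [0.6, -0.1, 0.2]
gripper_width: 0.0848
grasp_force: 0.0
```

Request:
carry_out([
  [85,-4,-37,0,0],
  [85,-5,-37,0,0],
  [85,-6,-37,0,0],
  [85,-6,-37,0,0],
  [85,-6,-37,0,0],
])

```text
time: 2.37
tcp_pos: [0.4317, -0.0767, 0.3043]
ee_rot: [-180.0, 0.1, 175.3]
contact_force: [0.5, -0.1, -0.1]
gripper_width: 0.0853
grasp_force: 0.0
```

Request:
carry_out([
  [85,0,-24,-20,0],
  [85,0,0,-30,0],
  [85,0,0,-30,0],
  [85,0,0,-20,0],
  [85,0,0,0,0],
])

```text
time: 2.78
tcp_pos: [0.4303, -0.0989, 0.2011]
ee_rot: [180.0, -0.4, 175.3]
contact_force: [-1.3, -0.2, -0.0]
gripper_width: 0.0849
grasp_force: 0.0
```

Request:
carry_out([
  [60,3,-3,-25,0],
  [60,0,0,-25,0],
  [60,0,0,-15,0],
  [60,0,0,0,0],
  [60,0,0,0,0],
])

```text
time: 3.2
tcp_pos: [0.4355, -0.102, 0.1395]
ee_rot: [180.0, -0.0, 175.3]
contact_force: [0.8, 0.6, 0.8]
gripper_width: 0.0598
grasp_force: 0.0
```

```bash
python3 - <<'E'
from h import *
a=ctrl.snapshot("top")[...,::-1]; b=ctrl.snapshot("side")[...,::-1]
print(np.round(ctrl.get_obs()["tcp_pos"],4))
c=np.hstack([cv2.resize(i,(400,400)) for i in (a[170:270,150:250],b[160:260,240:340])]); cv2.imwrite("pics/c1.png",c)
E
```

```text
[ 0.4361 -0.1021  0.1403]
```

View pics/c1.png

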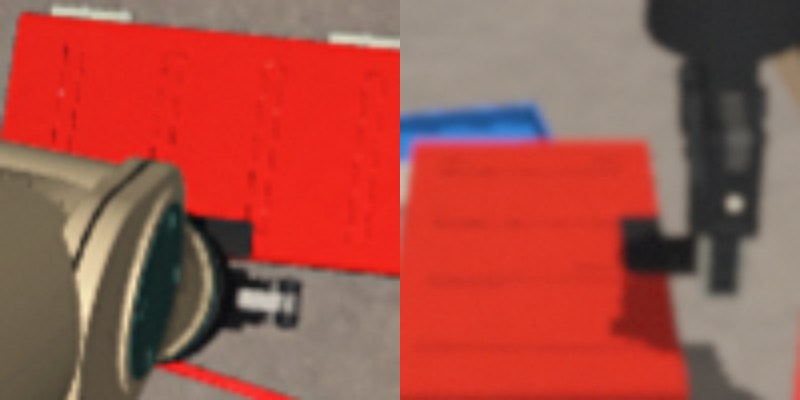

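```bash
python3 - <<'E'
from h import *
q=[.528,-.108,-.082]
print("tab root/grip/end side",proj("side",place(np.array([[-.069,.012,.086],[-.092,.012,.086],[-.107,.012,.086],[-.107,.012,.072]]),q)).round(1).tolist())
print("lid front corners side",proj("side",place(np.array([[-.069,.128,.084],[-.069,-.128,.084]]),q)).round(1).tolist())
c,s=np.cos(-.082),np.sin(-.082)
p=np.array([.436,-.102,.1403]); 
for dx in(-.011,0,.011): print("tip pad",dx,proj("side",[p+[dx*c-.04*-(-s),.04,-.066]]).round(1).tolist())
E
```

```text
tab root/grip/end side [[306.9, 222.5], [318.8, 222.5], [326.5, 222.4], [326.2, 228.7]]
lid front corners side [[312.5, 256.7], [301.8, 193.1]]
tip pad -0.011 [[325.8, 234.4]]
tip pad 0 [[320.1, 234.7]]
tip pad 0.011 [[314.4, 234.9]]
```

Request:
carry_out([
  [60,0,0,-4,0],
  [20,0,0,0,0],
  [20,0,0,0,0],
  [20,0,0,0,0],
  [20,0,0,0,0],
], squeeze=40)

```text
time: 3.72
tcp_pos: [0.4355, -0.1004, 0.1356]
ee_rot: [179.9, 0.0, 175.4]
contact_force: [0.0, 6.0, 6.5]
gripper_width: 0.0233
grasp_force: 39.2
```

```bash
python3 - <<'E'
import numpy as np
r=158;a=np.radians(2.8);th=np.linspace(0,1.95,26)
X=-r*np.cos(th+a);Z=r*np.sin(th+a)
P=np.round(np.c_[X*.9966,X*-.0819,Z],1);P-=P[0]
print(np.round(np.diff(P,axis=0),1).tolist()); print(P[-1])
E
```

```text
[[1.1, -0.1, 12.3], [2.0, -0.1, 12.1], [3.0, -0.3, 12.0], [3.9, -0.3, 11.7], [4.8, -0.4, 11.3], [5.6, -0.5, 11.0], [6.5, -0.5, 10.4], [7.3, -0.6, 10.0], [8.0, -0.6, 9.3], [8.7, -0.8, 8.7], [9.4, -0.7, 7.9], [9.9, -0.8, 7.2], [10.5, -0.9, 6.5], [11.0, -0.9, 5.5], [11.3, -0.9, 4.7], [11.7, -1.0, 3.8], [11.9, -1.0, 2.9], [12.2, -1.0, 1.9], [12.2, -1.0, 1.0], [12.3, -1.0, 0.0], [12.2, -1.0, -1.0], [12.2, -1.0, -1.9], [11.9, -1.0, -2.8], [11.7, -0.9, -3.8], [11.4, -1.0, -4.7]]
[222.7 -18.3 136. ]
```

Request:
carry_out([
  [20,1.1,0,12.3,0],
  [20,2,-0.2,12.1,0],
  [20,3,-0.3,12,0],
  [20,3.9,-0.3,11.7,0],
  [20,4.8,-0.4,11.3,0],
])

```text
time: 4.13
tcp_pos: [0.4498, -0.1016, 0.1947]
ee_rot: [179.9, -0.1, 175.4]
contact_force: [2.6, 3.8, -4.8]
gripper_width: 0.0231
grasp_force: 39.4
```

Small forces, tracking the arc.

Request:
carry_out([
  [20,5.6,-0.5,11,0],
  [20,6.5,-0.5,10.4,0],
  [20,7.3,-0.6,10,0],
  [20,8,-0.6,9.3,0],
  [20,8.7,-0.8,8.7,0],
])

```text
time: 4.55
tcp_pos: [0.4851, -0.1045, 0.2437]
ee_rot: [179.9, -0.2, 175.4]
contact_force: [0.4, 3.2, -5.7]
gripper_width: 0.0234
grasp_force: 39.6
```

Request:
carry_out([
  [20,9.4,-0.7,7.9,0],
  [20,9.9,-0.8,7.2,0],
  [20,10.5,-0.9,6.5,0],
  [20,11,-0.9,5.5,0],
  [20,11.3,-0.9,4.7,0],
])

```text
time: 4.97
tcp_pos: [0.5362, -0.1088, 0.2752]
ee_rot: [179.9, -0.4, 175.4]
contact_force: [-2.4, 2.9, -0.9]
gripper_width: 0.0231
grasp_force: 40.9
```

Request:
carry_out([
  [20,11.7,-1,3.8,0],
  [20,11.9,-1,2.9,0],
  [20,12.2,-1,1.9,0],
  [20,12.2,-1,1,0],
  [20,12.3,-1,0,0],
])

```text
time: 5.38
tcp_pos: [0.5976, -0.1139, 0.2853]
ee_rot: [179.9, -0.2, 175.4]
contact_force: [-3.3, 2.8, 2.5]
gripper_width: 0.0232
grasp_force: 43.5
```

Request:
carry_out([
  [20,12.2,-1,-1,0],
  [20,12.2,-1,-1.9,0],
  [20,11.9,-1,-2.8,0],
  [20,11.7,-0.9,-3.8,0],
  [20,9,-0.8,-3.7,0],
])

```text
time: 5.8
tcp_pos: [0.6559, -0.1188, 0.2721]
ee_rot: [179.9, -0.0, 175.4]
contact_force: [-0.1, 3.9, 3.6]
gripper_width: 0.0233
grasp_force: 48.5
```

Request:
carry_out([
  [20,0,0,0,0],
  [20,0,0,0,0],
])

```text
time: 5.97
tcp_pos: [0.656, -0.1188, 0.2719]
ee_rot: [179.9, 0.1, 175.4]
contact_force: [1.0, 4.4, 1.6]
gripper_width: 0.0229
grasp_force: 48.5
```

Request:
carry_out([
  [60,0,0,0,0],
  [60,0,0,0,0],
  [60,0,0,0,0],
  [60,0,0,15,0],
  [60,0,0,30,0],
])

```text
time: 6.38
tcp_pos: [0.6529, -0.1206, 0.3135]
ee_rot: [-180.0, -0.5, 175.3]
contact_force: [-0.3, 0.1, -1.0]
gripper_width: 0.0604
grasp_force: 0.0
```

Request:
carry_out([
  [60,0,0,30,0],
  [60,-20,20,20,0],
  [60,-25,30,0,0],
  [60,-25,30,0,0],
  [60,-25,30,0,0],
])

```text
time: 6.8
tcp_pos: [0.559, -0.0101, 0.3674]
ee_rot: [-180.0, 0.1, 175.2]
contact_force: [0.6, 1.6, -0.4]
gripper_width: 0.0599
grasp_force: 0.0
```

Request:
carry_out([
  [60,-20,33,0,0],
  [60,-20,33,0,0],
  [60,-20,33,0,0],
  [60,-10,35,0,0],
  [60,0,35,0,0],
])

```text
time: 7.22
tcp_pos: [0.4878, 0.1592, 0.3674]
ee_rot: [-179.9, -0.0, 175.3]
contact_force: [-0.2, 0.7, 0.1]
gripper_width: 0.0598
grasp_force: 0.0
```

```bash
python3 - <<'E'
from h import *
for c in ("top","side"):
    cv2.imwrite(f"pics/{c}2.png",ctrl.snapshot(c)[...,::-1])
    for t in ("tape_measure","masking_tape","tray","toolbox_lid"):
        print(c,t,[(round(d["p"],2),np.round(d["centre"],3).tolist()) for d in ctrl.boxes_of(c,t)][:2])
E
```

```text
top tape_measure [(0.92, [0.528, -0.06, 0.058])]
top masking_tape [(0.9, [0.525, -0.166, 0.028])]
top tray [(0.96, [0.566, -0.368, 0.004])]
top toolbox_lid [(0.56, [0.628, -0.12, 0.151])]
side tape_measure []
side masking_tape [(0.78, [0.523, -0.177, 0.027])]
side tray [(0.71, [0.535, -0.415, 0.006]), (0.62, [0.533, -0.044, 0.064])]
side toolbox_lid [(0.79, [0.631, -0.08, 0.145])]
```

View pics/top2.png

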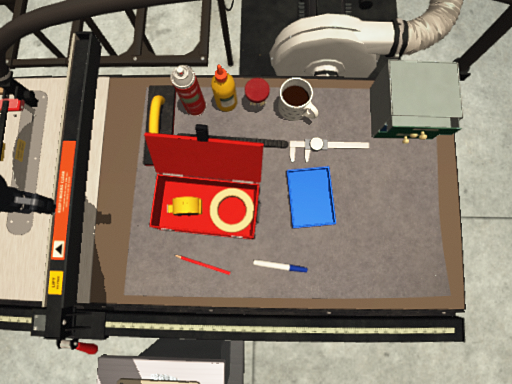

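```bash
python3 - <<'E'
from h import *
a=cv2.imread("pics/top2.png"); b=cv2.imread("pics/side2.png")
i=a[...,::-1].astype(int)
y=(i[...,0]>130)&(i[...,1]>100)&(i[...,2]<90); y[:,:150]=0;y[:,225:]=0;y[:180]=0;y[230:]=0
y=blob(y); print(y.sum(),np.argwhere(y).min(0),np.argwhere(y).max(0),cv2.minAreaRect(np.argwhere(y)[:,::-1].astype(np.float32)))
q,f=fit({"top":y},[box(-.0215,.0215,-.045,.045,.004,.066)],[.528,-.05,1.5]); print(q,f)
for P in [box(-.0215,.0215,-.045,.045,.004,.066)]: print(proj("top",place(P,q)).round(1).tolist())
c=cv2.resize(a[180:250,140:270],(800,431),interpolation=cv2.INTER_CUBIC); cv2.imwrite("pics/c2.png",c)
d=cv2.resize(b[170:300,220:350],(560,560),interpolation=cv2.INTER_CUBIC); cv2.imwrite("pics/d2.png",d)
E
```

```text
498.0 [196 167] [213 200] ((183.5, 204.5), (17.0, 33.0), 90.0)
[ 0.52946872 -0.06160887 -0.1196775 ] 324.3125
[[206.5, 218.6], [202.6, 216.0], [172.2, 213.8], [165.9, 210.9], [209.1, 202.2], [205.4, 198.4], [175.0, 197.5], [169.0, 193.4]]
```

View pics/c2.png

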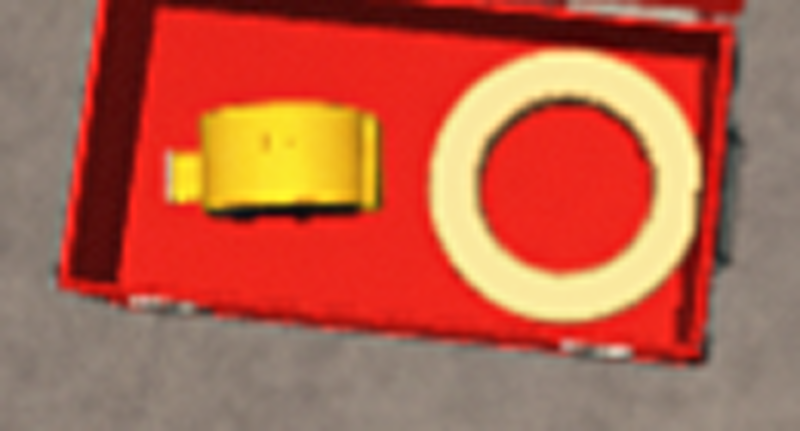

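```bash
python3 - <<'E'
from h import *
def R(x,y,z): return ray("top",[[140+x/6.154,180+y/6.157]],z)[0].round(4)
print("mid",R(290,155,.066),"back",R(290,100,.066),"front",R(290,209,.066))
for z in (.03,.05,.066): print(z,"bodyL",R(203,160,z),"bodyR",R(380,160,z))
for z in (.01,.02,.03): print(z,"hook",R(168,176,z))
E
```

```text
mid [ 0.5282 -0.0652  0.066 ] back [ 0.55   -0.0642  0.066 ] front [ 0.5069 -0.0662  0.066 ]
0.03 bodyL [ 0.5305 -0.0219  0.03  ] bodyR [ 0.5317 -0.0946  0.03  ]
0.05 bodyL [ 0.5278 -0.027   0.05  ] bodyR [ 0.529 -0.098  0.05 ]
0.066 bodyL [ 0.5256 -0.031   0.066 ] bodyR [ 0.5268 -0.1007  0.066 ]
0.01 hook [ 0.5262 -0.0025  0.01  ]
0.02 hook [ 0.5249 -0.0052  0.02  ]
0.03 hook [ 0.5236 -0.0079  0.03  ]
```

View pics/d2.png

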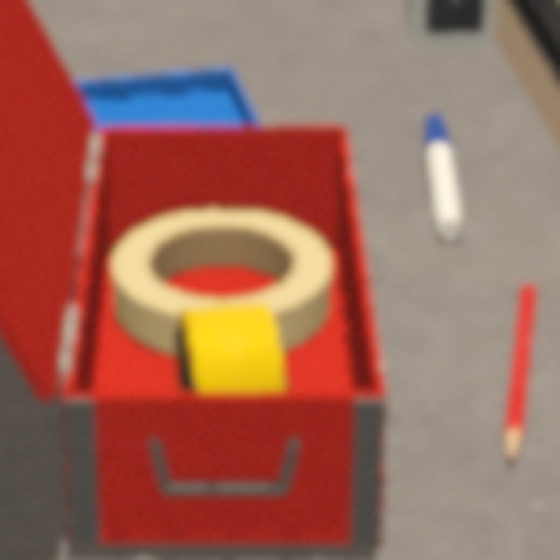

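Request:
carry_out([
  [64,5,-27,0,-7.1],
  [64,5,-27,0,-7.1],
  [64,5,-27,0,-7.1],
  [64,5,-27,0,-7.1],
  [64,5,-27,0,-7.1],
])

```text
time: 8.13
tcp_pos: [0.5155, 0.0219, 0.367]
ee_rot: [180.0, 0.0, 139.4]
contact_force: [0.3, 0.6, -0.8]
gripper_width: 0.0636
grasp_force: 0.0
```

Request:
carry_out([
  [64,5,-27,0,-7.1],
  [64,5,-27,0,-7.1],
  [64,5,-27,0,-7.1],
  [64,0,0,0,-7.1],
  [64,0,0,0,-7.1],
])

```text
time: 8.55
tcp_pos: [0.5303, -0.0604, 0.367]
ee_rot: [-180.0, 0.1, 103.7]
contact_force: [0.1, 0.9, -0.8]
gripper_width: 0.0643
grasp_force: 0.0
```

Request:
carry_out([
  [64,0,0,-20,-7.1],
  [64,0,0,-30,-7.1],
  [64,0,0,-30,0],
  [64,0,0,-20,0],
  [64,0,0,0,0],
])

```text
time: 8.97
tcp_pos: [0.528, -0.0572, 0.2632]
ee_rot: [-179.5, -0.0, 90.1]
contact_force: [-0.8, -0.3, 0.7]
gripper_width: 0.0638
grasp_force: 0.0
```

Request:
carry_out([
  [64,0,0,-30,0],
  [64,0,0,-35,0],
  [64,0,0,-35,0],
  [64,0,0,-25,0],
  [64,0,0,0,0],
])

```text
time: 9.38
tcp_pos: [0.5286, -0.0572, 0.1389]
ee_rot: [-179.6, -0.0, 90.1]
contact_force: [-0.7, -0.2, 0.4]
gripper_width: 0.064
grasp_force: 0.0
```

```bash
python3 - <<'E'
from h import *
a=ctrl.snapshot("top")[...,::-1]; b=ctrl.snapshot("side")[...,::-1]
print(np.round(ctrl.get_obs()["tcp_pos"],4))
c=np.hstack([cv2.resize(i,(400,400),interpolation=cv2.INTER_CUBIC) for i in (a[140:260,140:260],b[180:280,230:330])]); cv2.imwrite("pics/c3.png",c)
E
```

```text
[ 0.531  -0.0578  0.1427]
```

View pics/c3.png

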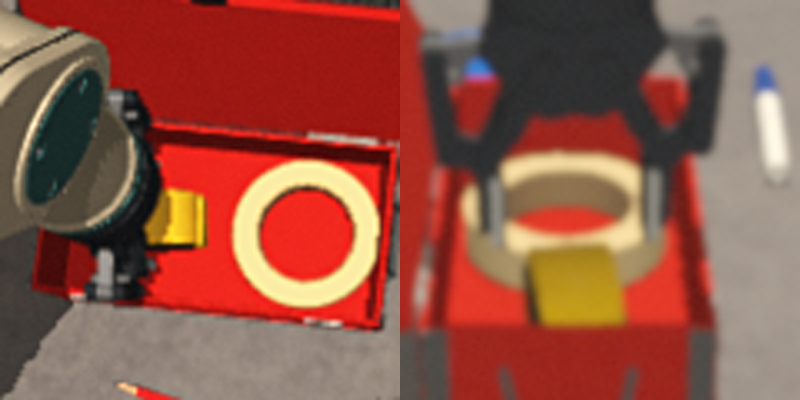

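Request:
carry_out([
  [54,-1,0,-4,0],
  [54,0,0,-6,0],
  [54,0,0,-10,0],
  [54,0,0,-10,0],
  [54,0,0,-10,0],
])

```text
time: 9.9
tcp_pos: [0.5297, -0.0569, 0.1014]
ee_rot: [180.0, -0.0, 90.2]
contact_force: [0.1, 1.4, -0.3]
gripper_width: 0.0539
grasp_force: 0.0
```

Request:
carry_out([
  [54,0,0,0,0],
])

```text
time: 9.98
tcp_pos: [0.5284, -0.0568, 0.0999]
ee_rot: [-179.8, -0.0, 90.1]
contact_force: [-0.5, -1.0, 0.9]
gripper_width: 0.054
grasp_force: 0.0
```

Request:
carry_out([
  [36,0,0,0,0],
  [36,0,0,0,0],
  [36,0,0,0,0],
  [36,0,0,0,0],
], squeeze=60)

```text
time: 10.32
tcp_pos: [0.5293, -0.0571, 0.1019]
ee_rot: [-180.0, -0.0, 90.1]
contact_force: [-0.4, 0.7, -3.4]
gripper_width: 0.0413
grasp_force: 59.8
```

Request:
carry_out([
  [36,0,0,6,0],
  [36,0,0,10,0],
  [36,0,0,15,0],
  [36,0,0,20,0],
  [36,0,0,20,0],
])

```text
time: 10.73
tcp_pos: [0.5292, -0.0571, 0.1743]
ee_rot: [-180.0, -0.0, 90.1]
contact_force: [0.8, 0.0, -3.0]
gripper_width: 0.0415
grasp_force: 60.0
```

Request:
carry_out([
  [36,0,0,25,0],
  [36,0,0,30,0],
  [36,0,0,25,0],
  [36,0,-15,5,0],
  [36,0,-25,0,0],
])

```text
time: 11.15
tcp_pos: [0.5309, -0.0943, 0.2612]
ee_rot: [179.7, -0.1, 90.5]
contact_force: [0.6, -0.3, -3.4]
gripper_width: 0.0418
grasp_force: 60.2
```

Request:
carry_out([
  [36,3,-30,0,0],
  [36,3,-30,0,0],
  [36,3,-30,0,0],
  [36,3,-30,0,-3],
  [36,3,-30,0,-6],
])

```text
time: 11.57
tcp_pos: [0.544, -0.2485, 0.2591]
ee_rot: [180.0, -0.0, 81.0]
contact_force: [-0.1, 0.6, -3.2]
gripper_width: 0.0418
grasp_force: 60.2
```

Request:
carry_out([
  [36,3,-30,0,-7],
  [36,3,-30,0,-7],
  [36,3,-30,0,-7],
  [36,3,-20,0,-7],
  [36,2,-13,0,-7],
])

```text
time: 11.98
tcp_pos: [0.5574, -0.3733, 0.2591]
ee_rot: [179.9, 0.1, 45.6]
contact_force: [0.6, 0.0, -3.3]
gripper_width: 0.0417
grasp_force: 60.3
```

Request:
carry_out([
  [36,0,0,0,-7],
  [36,0,0,0,-7],
  [36,0,0,0,-7],
  [36,0,0,0,-7],
  [36,0,0,0,-6],
])

```text
time: 12.4
tcp_pos: [0.5583, -0.3695, 0.2587]
ee_rot: [-180.0, -0.0, 11.8]
contact_force: [-0.0, 0.9, -3.2]
gripper_width: 0.0412
grasp_force: 60.4
```

Request:
carry_out([
  [36,0,0,0,-4],
  [36,0,0,0,-2],
  [36,0,0,0,0],
])

```text
time: 12.65
tcp_pos: [0.5584, -0.3694, 0.2585]
ee_rot: [-180.0, -0.0, 6.1]
contact_force: [0.8, 0.2, -2.5]
gripper_width: 0.0418
grasp_force: 60.4
```

```bash
python3 - <<'E'
from h import *
a=ctrl.snapshot("top")[...,::-1]; b=ctrl.snapshot("side")[...,::-1]
o=ctrl.get_obs();print(np.round(o["tcp_pos"],4),o["ee_rot"],o["qpos"][6],o["gripper_width"])
c=np.hstack([cv2.resize(i,(400,400),interpolation=cv2.INTER_CUBIC) for i in (a[120:270,220:370],b[80:240,180:340])]); cv2.imwrite("pics/c4.png",c)
E
```

```text
[ 0.5585 -0.3697  0.2584] [-1.79978524e+02 -1.93140959e-02  6.21805485e+00] -24.87405526546528 0.04166105593848948
```

View pics/c4.png

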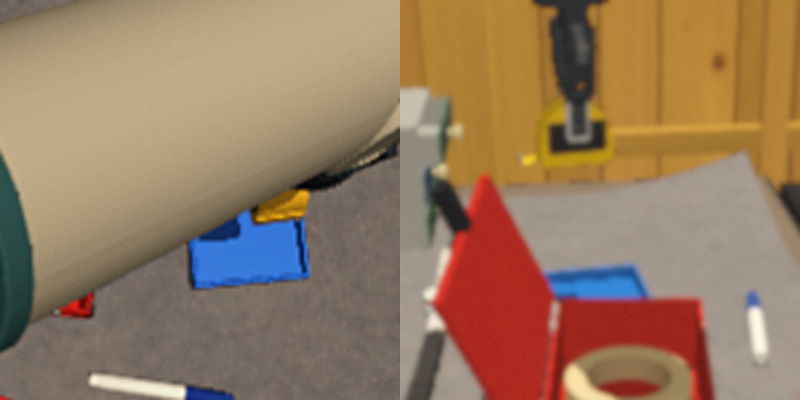

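Request:
carry_out([
  [36,-5,0,-20,0],
  [36,0,0,-30,0],
  [36,0,0,-30,0],
  [36,0,0,-30,0],
  [36,0,0,-20,0],
])

```text
time: 13.17
tcp_pos: [0.5528, -0.3689, 0.1255]
ee_rot: [-179.8, 0.1, 6.2]
contact_force: [-0.0, -0.1, -3.6]
gripper_width: 0.0417
grasp_force: 60.2
```

Request:
carry_out([
  [36,0,0,-12,0],
  [36,0,0,-6,0],
  [36,0,0,-2,0],
  [36,0,0,-1,0],
  [36,0,0,0,0],
])

```text
time: 13.58
tcp_pos: [0.5541, -0.3708, 0.1083]
ee_rot: [179.9, -0.1, 6.1]
contact_force: [-0.1, -1.0, -2.6]
gripper_width: 0.0414
grasp_force: 60.2
```

Request:
carry_out([
  [36,0,0,-2,0],
  [36,0,0,-1.5,0],
  [36,0,0,-1,0],
  [36,0,0,-0.5,0],
  [36,0,0,0,0],
])

```text
time: 14.0
tcp_pos: [0.5535, -0.37, 0.1019]
ee_rot: [-180.0, -0.0, 6.1]
contact_force: [-0.1, -0.4, -4.0]
gripper_width: 0.0413
grasp_force: 60.2
```

Request:
carry_out([
  [36,0,0,-0.5,0],
  [36,0,0,-0.5,0],
  [36,0,0,0,0],
])

```text
time: 14.25
tcp_pos: [0.5535, -0.3701, 0.1016]
ee_rot: [-180.0, -0.0, 6.1]
contact_force: [-1.4, 1.1, 3.9]
gripper_width: 0.0416
grasp_force: 61.0
```

Request:
carry_out([
  [48,0,0,0,0],
  [56,0,0,0,0],
  [60,0,0,0,0],
  [60,0,0,0,0],
  [60,0,0,10,0],
])

```text
time: 14.67
tcp_pos: [0.5527, -0.3693, 0.1094]
ee_rot: [-179.9, 0.1, 6.1]
contact_force: [-0.0, 0.9, -0.7]
gripper_width: 0.0603
grasp_force: 0.0
```

Request:
carry_out([
  [60,0,0,20,0],
  [60,0,0,30,0],
  [60,0,0,30,0],
  [60,0,0,30,0],
  [60,0,0,30,0],
])

```text
time: 15.08
tcp_pos: [0.5532, -0.3702, 0.2531]
ee_rot: [180.0, -0.0, 6.1]
contact_force: [0.6, 0.6, 0.1]
gripper_width: 0.0599
grasp_force: 0.0
```

Request:
carry_out([
  [60,-10,25,20,0],
  [60,-15,32,0,0],
  [60,-15,32,0,0],
  [60,-15,32,0,0],
  [60,-15,32,0,0],
])

```text
time: 15.5
tcp_pos: [0.4826, -0.2159, 0.2717]
ee_rot: [180.0, -0.1, 6.1]
contact_force: [0.3, 0.0, 0.9]
gripper_width: 0.0602
grasp_force: 0.0
```

Request:
carry_out([
  [60,-5,35,0,0],
  [60,-5,35,0,0],
  [60,0,35,0,0],
  [60,0,35,0,0],
  [60,0,35,0,0],
])

```text
time: 15.92
tcp_pos: [0.4733, -0.0407, 0.2718]
ee_rot: [-180.0, -0.1, 6.1]
contact_force: [1.1, -0.2, 0.2]
gripper_width: 0.0597
grasp_force: 0.0
```

Request:
carry_out([
  [60,0,35,0,0],
  [60,0,35,0,0],
  [60,0,35,0,0],
  [60,0,20,0,0],
  [60,0,0,0,0],
])

```text
time: 16.33
tcp_pos: [0.4733, 0.0884, 0.2709]
ee_rot: [-179.8, 0.0, 6.6]
contact_force: [-0.4, 0.2, 0.4]
gripper_width: 0.0601
grasp_force: 0.0
```

```bash
python3 - <<'E'
from h import *
a=ctrl.snapshot("top")[...,::-1]; b=ctrl.snapshot("side")[...,::-1]
c=np.hstack([cv2.resize(i,(400,300),interpolation=cv2.INTER_CUBIC) for i in (a[110:260,140:340],b[160:310,170:370])]); cv2.imwrite("pics/c5.png",c)
E
```

```text
(no output)
```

View pics/c5.png

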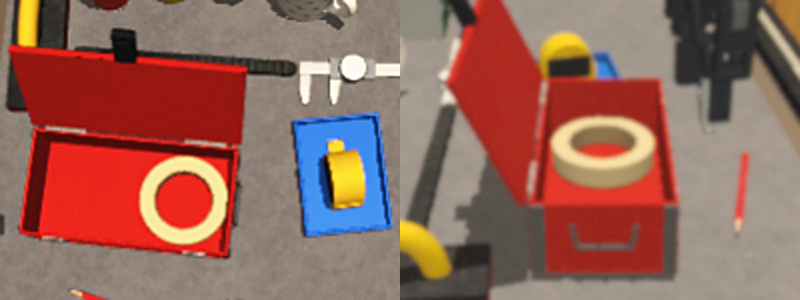

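The picture shows the tape measure standing in the middle of the blue tray (crop 345,175). The lid is open, the masking tape is still in the toolbox, and the gripper is clear of everything.

```bash
python3 -c "
from bench import ctrl;print(ctrl.sign_off())"
```

```text
the job is handed in; nothing more can be done
None
```

The job is handed in at about 16 s on the robot's clock: the lid is open and stays open by itself, the tape measure stands upright in the blue tray, and the masking tape is still in the toolbox.

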